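Load and latch the receiving pan of a sample splitter

TASK

The soil sample splitter still lacks the receiving pan on its near side. Take the empty pan on the worktop by its handle and slide it into the open bay, gently, until you feel it come up against the stop hidden inside; then swing the latch beside the bay fully down across the pan's front and let go. Leave the other things on the worktop where they stand.

Things in the scene. Friction and masses are not known exactly. Their poses are not given: they have to be found in the camera images.
- splitter: Riffle sample splitter: heavy grey casing fixed to the worktop, 240 mm deep, 210 mm wide, with a steel hopper on top, 240 mm high overall. Origin: middle of the near bay's mouth, in the casing's front face, at worktop height; x points into the bay (away from the robot), y along the front, z up. The opposite bay already holds its pan, and a latch there is closed; both are fixed.
- bay_mouth (a point): Centre of the open bay's mouth, 26.5 mm above the splitter's origin, axes as the splitter's. The bay is a roofed slot on the worktop along x, 145 mm wide between guide rails (flared to about 155 mm over the first 15 mm), 53 mm high; the pan slides in on the worktop. It ends blind at two rubber buffers 111 mm behind the mouth, out of sight.
- hopper_lip (a point): Middle of the hopper's near upper edge, 46 mm in front of the bay mouth, 236 mm high. The casing front is upright up to 155 mm, then slopes out to this edge, overhanging the mouth: a hand on the pan's handle in the bay, or on the latch, must lean back towards the robot, 20 to 50 degrees from vertical.
- pan_centre (a point): Centre, half-way up (22 mm), of the loose empty steel pan: 112 mm long (x), 140 mm wide (y), 45 mm high, 0.3 to 0.6 kg, on the worktop. x points from its handle to its rear; the rear enters the bay first, x along the splitter's x. Home against the buffers, this point is 55 mm behind the bay mouth (x = 55 mm, y = 0 in the splitter's frame), the pan's front 1 mm out.
- pan_handle (a point): Grip point on the pan's black handle, a flat bar 14 mm thick (pan's y), 30 mm high (19 to 49 mm above the worktop), standing out 60 mm along -x from the middle of the pan's front wall. The point is in the middle of its thickness and height, 34 mm up, 36 mm in front of that wall, 92 mm from the pan's centre.
- latch (a joint): Angle of the swing latch on the near face, right of the bay seen from the robot: 0 = fully down, arm level across the pan's front; about 1.2 to 1.6 = raised, clear of the pan. Turns about the splitter's x, positive raises. Light friction (1 N at the knob) holds it where left; it stops at 0. Its arm passes 3.5 mm in front of a pan that is home, but strikes one standing further out.
- latch_pivot (a point): Point on the latch's pivot axis, in the mid-plane of its 6 mm thick arm: x = -7.5 mm, y = -88 mm in the splitter's frame, 32 mm high. Axes as the splitter's; the arm points along +y when down and +z when raised.
- latch_knob (a point): Grip point on the latch's knob, a black round pin 16 mm in diameter and 36 mm long, standing out along the splitter's -x from the arm, 40 mm from the pivot axis. The point is on the pin's axis, 24 mm in front of the arm's face; latch down, it is 32 mm high and 48 mm from the bay's middle. The pin may be gripped or simply pushed.
- tin_1: Bystander: open moisture tin, 63 mm wide, 41 mm high, origin under its centre.
- tin_3: Bystander: open moisture tin, 62 mm wide, 41 mm high, origin under its centre.
- evap_dish: Bystander: white dish, 84 mm wide, 32 mm high, origin under its centre.
Mind the look-alikes: they are no part of the job. There is more than one size of the part that bears pan_centre; the job needs the largest.

How it is judged:
On the way:
1. the pan is slid home against the hidden stop while the latch is still up (x of pan_centre in the frame of splitter between 0.051 and 0.059 m and angle between the x axis of pan_centre and the x axis of splitter, either way round below 0.06 rad and value of joint latch above 0.7 rad), for 0.2 s.
At the end, for the whole second after the job is handed in: The pan stands in the near bay, handle outwards, within 4 mm of the stop, 5 mm of the bay's middle and about 3 degrees of straight and level, at rest; the latch is down to within 0.1 rad (x of pan_centre in the frame of splitter between 0.051 and 0.059 m and y of pan_centre in the frame of splitter between -0.005 and 0.005 m and angle between the x axis of pan_centre and the x axis of splitter, either way round below 0.06 rad and angle between pan_centre's own z axis and vertical below 0.06 rad and value of joint latch below 0.1 rad and linear speed of pan below 0.01 m/s); the robot touches nothing.
It fails at once if the pan is rammed against the splitter (over 45 N) (contact force between pan and splitter above 45 N).
It fails at once if a bystander is shifted by more than 30 mm (distance of any of tin_1, tin_3, evap_dish from where it was at the start of the episode above 0.03 m).
It also fails if it takes over 48 s, if anything falls off the work surface, if the arm or the gripper's body presses on something with over 40 N, if the wrist force passes 120 N, or if a joint passes its speed limit or range.

ROBOT

A 6-joint arm with a two-finger parallel gripper is mounted at the origin on a cart in front of the work surface, level with it; the furniture and walls round the work are solid. World frame = base frame: x ahead of the robot, y to its left, z up, the work surface at z = 0. Lengths are in m, angles in rad, forces in N, time in s.
With the tool pointing down it reaches from about 0.25 to 0.725 m from the base axis. Payload 4 kg.
Tool frame: the origin (TCP) lies midway between the tips of the shut fingers; the grasp point (between the pads) lies 19 mm behind it; x points along the fingers, y is the direction in which the jaws open and shut, and the axes are right-handed (so a half turn about x gives the same grasp; the last joint's range is limited). The gripper opens to 85 mm and grips with 20 to 120 N. Pads are 22 mm wide; open, the fingers measure 114 mm over their backs; the gripper's body (76 mm by 85 mm) begins 54 mm behind the grasp point. The pads swing forward as they close: fully open they stand 13 mm farther back than shut.
Start: joints at [-1.284, 0.241, 0.005, 1.335, 0, 1.571], TCP at [0.141, -0.48, 0.231] pointing down, gripper open.
Joint ranges: [-2.72, 2.72], [-1.05, 1.87], [-1.09, 1.28], [-1.99, 2.15], [-1.42, 1.44], [-3.14, 3.14]. Speed limits (rad/s): [2.79, 2.79, 3.14, 3.14, 3.14, 3.14].

INTERFACE

Orientations are given as a unit quaternion [x, y, z, w].
In Python, from workcell import * gives the robot as it stands.
- The arm moves only by the tool play_rows, never from a script. Its argument "plan" is a list of rows, each a list of 7 numbers: the shift along the tool's x, y, z in mm, then the turn, a rotation vector about the tool's x, y, z in rad, then the closure, from -1 (fully open) to 1 (shut). In form: [[x, y, z, rx, ry, rz, grip], ...]. A call has 1 to 20 rows; each row shifts and turns the commanded pose from where the row before left it, along the tool's axes as they then stand; what a row does not reach is not made up. A row lasts 1/12 s, in which the tool goes at most 41.7 mm and 7.16 degrees, less where a joint would pass 70% of its speed; a pose out of reach is approached as far as the arm can. A call with a gripper value outside its range is refused whole. The fingers move at their own pace and stop on an object; the grip force is fixed at half the most. Time passes only in rows, so rows that do not move let the fingers close. It gives the time, the measured TCP pose, the force and the opening at its end, in the units of the state.
- get_obs(): the state, without advancing time (a new reading comes with each control period).
- camera(name): name is "side" or "top" or "wrist"; returns a dict with "frame" (400x640x3 uint8, red, green, blue), "depth" (400x640 float32, m along the optical axis (not along the pixel's ray), 0 where there is no reading), "fx", "fy", "cx", "cy" (pixels), "camera_from_world" (4x4, takes a point from world to camera coordinates). Camera axes: x right, y up, looking along -z (the intrinsics and any distortion apply to the point x, -y, -z); pixel columns grow to the right and rows downward; lengths in m; the calibration is good to about 2 mm. A picture is of the moment at which its call begins.
- job_done(): hands the job in, once; it reports no verdict.
Trained networks look in a picture, given as the dict that the camera call returned (one of the last four; its "shot" number tells which), for a name from the list of things; names that differ only in an ending like _2 or _b are one class to them, and where a whole thing is asked for, a point or a joint stands for the part that bears it (a point fixed in the world has none). Each returns a list of dicts, best first, with "confidence" (0 to 1); they miss things now and then, are a little off and sometimes report something else, mostly with a low value. They report only what shows in the picture. A call takes as long as a camera call. They do not tell look-alikes from the thing itself.
- search_frame(thing, picture): "centre" ([x, y, z] in m, in world coordinates, good to about 4 mm: the middle of the surface that is visible of it).
- pinpoint(thing, picture): "centre" ([x, y, z] in m, in world coordinates, good to about 4 mm: a listed point, or the origin of a listed thing).
The state is a dict: "clock": time; "joint_pos": joint angles; "joint_vel": joint speeds; "tau": joint torques, N m; "eef_pos": TCP position; "tool_rot": TCP orientation; "ft_force": force on the tool from outside, world axes, zero at the start; "ft_torque": the same for the moment, N m; "grip_width": finger opening in m.
Only numpy, scipy, OpenCV 4.12 (cv2) and the standard library are available. Lean on these libraries where they do the work, as an engineer would, in place of code of your own. Each camera call takes 0.05 s, during which the arm holds its last target. There are 200 camera calls.

## Working session

There is one attempt and no reset: what is moved stays moved. The work goes in short steps, Python scripts to look and compute and a tool call to move; the robot and the scene stay as the last step left them, time stands still between calls to the robot, and variables do not carry over. Pictures are saved under pics/ and viewed, about 8 in all and at most 12, crops included, and the job is handed in when it is done.

Besides the shell and the picture viewer there is one more tool, called after "Emit:" in YAML: its name, and indented under it one key for each argument. play_rows: Moves the arm, as the interface text tells. Its arguments: {"type":"object","properties":{"plan":{"type":"array","items":{"type":"array","items":{"type":"number"}}}},"required":["plan"]}

```bash
mkdir -p pics; cat > h.py <<'E'
from workcell import *
import numpy as np, cv2
from scipy.spatial.transform import Rotation as R
def pix(c,p):
    q=c["camera_from_world"]@np.r_[p,1]; return np.round([c["cx"]+c["fx"]*q[0]/-q[2], c["cy"]-c["fy"]*q[1]/-q[2]]).astype(int)
def cloud(c):
    d=c["depth"]; v,u=np.mgrid[:d.shape[0],:d.shape[1]]
    P=np.stack([(u-c["cx"])/c["fx"]*d,-(v-c["cy"])/c["fy"]*d,-d,np.ones_like(d)],-1)
    return (P@np.linalg.inv(c["camera_from_world"]).T)[...,:3]
def save(c,n): cv2.imwrite("pics/"+n+".png",c["frame"][...,::-1])
E
python3 - <<'E'
from h import *
o=get_obs(); print({k:np.round(v,3).tolist() for k,v in o.items()})
ims=[]
for n in ("side","top"):
    c=camera(n); ims.append(c["frame"])
    M=np.linalg.inv(c["camera_from_world"]); print(n,M[:3,3].round(3),c["fx"])
    for t in ("splitter","bay_mouth","hopper_lip","pan_centre","pan_handle","latch_pivot","latch_knob","tin_1","evap_dish"):
        for r in pinpoint(t,c)[:4]: print(t,np.round(r["centre"],3),round(r["confidence"],2),pix(c,r["centre"]))
cv2.imwrite("pics/a.png",np.vstack(ims)[...,::-1][:,:, :].copy() if 0 else cv2.resize(np.vstack(ims)[...,::-1],(480,600)))
save({"frame":ims[1]},"top1"); save({"frame":ims[0]},"side1")
E
```

```text
{'clock': 0.0, 'joint_pos': [-1.284, 0.241, 0.004, 1.335, -0.0, 1.571], 'joint_vel': [0.001, -0.001, -0.001, -0.001, 0.002, -0.001], 'tau': [0.0, -37.232, 25.241, 0.017, 0.0, 0.0], 'eef_pos': [0.141, -0.479, 0.23], 'tool_rot': [-0.7, -0.102, 0.7, -0.1], 'ft_force': [-0.363, 0.02, -0.002], 'ft_torque': [0.04, -0.033, 0.027], 'grip_width': 0.086}
side [ 0.504 -0.857  1.282] 467.3286117903112
splitter [ 0.735 -0.289  0.   ] 0.61 [375 292]
splitter [ 0.661  0.25  -0.002] 0.55 [334 156]
bay_mouth [0.668 0.254 0.027] 0.87 [336 150]
hopper_lip [0.626 0.23  0.238] 0.67 [327 111]
pan_centre [0.358 0.25  0.013] 0.97 [250 157]
pan_centre [ 0.368 -0.134  0.014] 0.9 [251 251]
pan_centre [ 0.573 -0.18   0.021] 0.88 [318 259]
pan_handle [ 0.485 -0.204  0.033] 0.86 [290 266]
pan_handle [0.363 0.181 0.023] 0.81 [250 170]
pan_handle [ 0.307 -0.164  0.03 ] 0.57 [230 258]
latch_pivot [0.668 0.163 0.072] 0.61 [339 161]
latch_pivot [ 0.756 -0.203  0.002] 0.57 [378 265]
latch_pivot [0.695 0.167 0.033] 0.56 [346 167]
latch_knob [0.664 0.162 0.072] 0.68 [338 161]
latch_knob [ 0.736 -0.29  -0.001] 0.38 [376 2
[... 226 characters left out ...]
4]
bay_mouth [0.663 0.251 0.026] 0.63 [238 164]
hopper_lip [0.625 0.229 0.235] 0.98 [233 164]
pan_centre [0.361 0.25  0.015] 0.8 [237 260]
pan_centre [ 0.572 -0.175  0.023] 0.71 [372 193]
pan_centre [ 0.365 -0.135  0.014] 0.63 [360 259]
pan_handle [ 0.304 -0.163  0.027] 0.94 [369 279]
pan_handle [0.358 0.178 0.024] 0.58 [259 261]
pan_handle [ 0.487 -0.206  0.033] 0.57 [383 219]
latch_pivot [0.665 0.165 0.071] 0.74 [263 161]
latch_pivot [0.693 0.165 0.037] 0.6 [265 154]
latch_knob [0.665 0.161 0.074] 0.6 [264 161]
latch_knob [0.627 0.23  0.234] 0.37 [232 163]
tin_1 [ 0.734 -0.29  -0.002] 0.76 [406 144]
tin_1 [ 0.743 -0.029  0.004] 0.75 [326 141]
evap_dish [ 0.762 -0.206 -0.005] 0.56 [380 136]
```

View pics/top1.png

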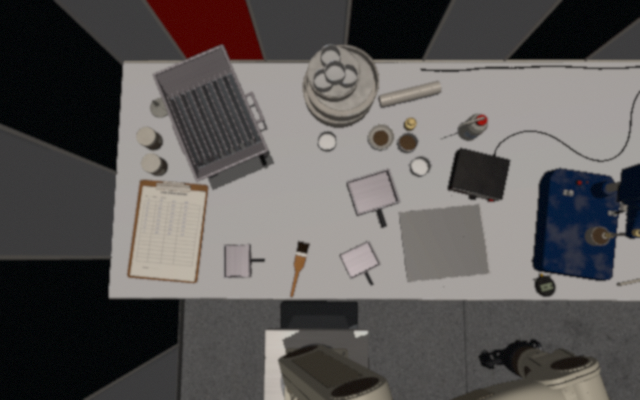

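View pics/side1.png

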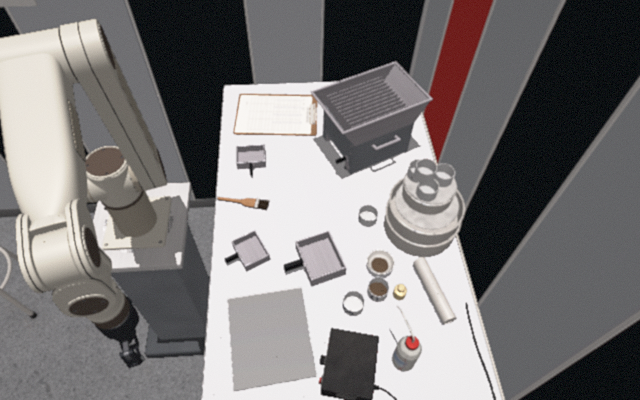

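The top view shows three pans: (237,260), (360,259) and (372,193) px. The last is visibly the largest, at about (0.573, -0.178) in world. The splitter is at upper left with its latch raised at (264,161). Tins and dish are at the back, off the route. Next I'll measure yaws and sizes and confirm with a crop.

```bash
python3 - <<'E'
from h import *
from scipy.spatial import cKDTree
for n in ("top","side"):
    c=camera(n); P=cloud(c); ok=c["depth"]>0
    for ctr in ([.361,.25],[.367,-.135],[.573,-.178]):
        m=ok&(np.hypot(P[...,0]-ctr[0],P[...,1]-ctr[1])<.10)&(P[...,2]>.025)&(P[...,2]<.07)
        # keep body: drop thin handle by opening
        mm=cv2.morphologyEx(m.astype(np.uint8),cv2.MORPH_CLOSE,np.ones((3,3)))
        q=P[m][:,:2].astype(np.float32)
        # pan floor+rim: all points >4mm above the table
        m2=ok&(np.hypot(P[...,0]-ctr[0],P[...,1]-ctr[1])<.12)&(P[...,2]>.006)&(P[...,2]<.07)
        k=cv2.morphologyEx(m2.astype(np.uint8),cv2.MORPH_OPEN,np.ones((9,9)))
        r=cv2.minAreaRect(P[k>0][:,:2].astype(np.float32)); print(n,"pan",np.round(r[0],3),np.round(r[1],3),round(r[2],1), "z98",np.percentile(P[k>0][:,2],98).round(3))
    m=ok&(np.hypot(P[...,0]-.74,P[...,1]-.28)<.25)&(P[...,2]>.225)&(P[...,2]<.25)
    r=cv2.minAreaRect(P[m][:,:2].astype(np.float32)); print(n,"hopper",np.round(r[0],3),np.round(r[1],3),round(r[2],1),cv2.boxPoints(r).round(3).tolist())
    if n=="top":
        f=c["frame"]; a=cv2.resize(f[150:300,210:410],(800,600),interpolation=cv2.INTER_CUBIC); cv2.imwrite("pics/crop1.png",np.clip(a*1.2,0,255).astype(np.uint8)[...,::-1])
    for t in ("latch_pivot","latch_knob","bay_mouth","pan_centre","pan_handle"):
        for r in pinpoint(t,c)[:3]: print(t,np.round(r["centre"],3),round(r["confidence"],2))
    # table extents near path: points above 6mm in the route
    m=ok&(P[...,0]>.4)&(P[...,0]<.68)&(P[...,1]>-.1)&(P[...,1]<.16)&(P[...,2]>.01)
    print("route obstacles",m.sum(), P[m].min(0) if m.any() else "",P[m].max(0) if m.any() else "")
o=get_obs(); print(R.from_quat(o["tool_rot"]).as_matrix().round(3))
E
```

```text
Traceback (most recent call last):
IndexError: index -1 is out of bounds for axis 0 with size 0
```

```bash
cat > m.py <<'E'
from h import *
for n in ("top","side"):
    c=camera(n); P=cloud(c); ok=c["depth"]>0
    for ctr in ([.361,.25],[.367,-.135],[.573,-.178]):
        m=ok&(np.hypot(P[...,0]-ctr[0],P[...,1]-ctr[1])<.13)&(P[...,2]>.012)&(P[...,2]<.07)
        big=cv2.resize(m.astype(np.uint8),None,fx=4,fy=4,interpolation=cv2.INTER_NEAREST)
        big=cv2.morphologyEx(big,cv2.MORPH_CLOSE,np.ones((13,13)))
        cs,_=cv2.findContours(big,cv2.RETR_EXTERNAL,cv2.CHAIN_APPROX_NONE)
        if not cs: print("none",m.sum()); continue
        cs=max(cs,key=cv2.contourArea); f=np.zeros_like(big); cv2.drawContours(f,[cs],-1,1,-1)
        f=cv2.morphologyEx(f,cv2.MORPH_OPEN,np.ones((45,45)))
        cs,_=cv2.findContours(f,cv2.RETR_EXTERNAL,cv2.CHAIN_APPROX_NONE)
        if not cs: print("none2",m.sum()); continue
        px=max(cs,key=cv2.contourArea)[:,0]/4.-.375
        # project to rim plane
        M=np.linalg.inv(c["camera_from_world"]); z0=np.percentile(P[m][:,2],95)
        d=np.c_[(px[:,0]-c["cx"])/c["fx"],-(px[:,1]-c["cy"])/c["fy"],-np.ones(len(px))]@M[:3,:3].T
        W=M[:3,3]+d*((z0-M[2,3])/d[:,2])[:,None]
        r=cv2.minAreaRect(W[:,:2].astype(np.float32)); print(n,"pan",np.round(r[0],3),np.round(r[1],3),round(r[2],1),"z",z0.round(3))
    m=ok&(np.hypot(P[...,0]-.74,P[...,1]-.28)<.25)&(P[...,2]>.225)&(P[...,2]<.25)
    r=cv2.minAreaRect(P[m][:,:2].astype(np.float32)); print(n,"hopper",np.round(r[0],3),np.round(r[1],3),round(r[2],1),cv2.boxPoints(r).round(3).tolist())
    if n=="top":
        f=c["frame"]; a=cv2.resize(f[150:300,210:410],(800,600),interpolation=cv2.INTER_CUBIC); cv2.imwrite("pics/crop1.png",a[...,::-1])
    for t in ("latch_pivot","latch_knob","bay_mouth","pan_centre","pan_handle"):
        for r in pinpoint(t,c)[:3]: print(t,np.round(r["centre"],3),round(r["confidence"],2))
    m=ok&(P[...,0]>.4)&(P[...,0]<.68)&(P[...,1]>-.08)&(P[...,1]<.16)&(P[...,2]>.012)
    print("route obstacles",m.sum(), P[m].min(0) if m.any() else "",P[m].max(0) if m.any() else "")
o=get_obs(); print(R.from_quat(o["tool_rot"]).as_matrix().round(3))
E
python3 m.py
```

```text
top pan [0.359 0.246] [0.104 0.086] 1.3 z 0.038
top pan [ 0.363 -0.133] [0.09  0.097] 0.2 z 0.046
top pan [ 0.568 -0.175] [0.127 0.145] 17.3 z 0.052
top hopper [0.774 0.299] [0.342 0.218] 23.9 [[0.5730000138282776, 0.33000001311302185], [0.6620000004768372, 0.12999999523162842], [0.9750000238418579, 0.26899999380111694], [0.8859999775886536, 0.46799999475479126]]
latch_pivot [0.694 0.164 0.033] 0.59
latch_knob [0.664 0.252 0.025] 0.56
latch_knob [0.662 0.164 0.073] 0.51
bay_mouth [0.667 0.252 0.023] 0.87
pan_centre [ 0.574 -0.178  0.021] 0.67
pan_centre [0.36  0.249 0.015] 0.64
pan_centre [ 0.364 -0.136  0.015] 0.6
pan_handle [0.362 0.18  0.022] 0.93
pan_handle [ 0.488 -0.2    0.037] 0.8
pan_handle [ 0.303 -0.163  0.024] 0.62
route obstacles 88 [ 0.40089331 -0.04593438  0.0121866 ] [0.67976061 0.1596341  0.24933868]
side pan [0.361 0.235] [0.104 0.102] 89.8 z 0.038
side pan [ 0.366 -0.143] [0.096 0.114] 2.0 z 0.04
side pan [ 0.571 -0.187] [0.13  0.158] 17.2 z 0.051
side hopper [0.776 0.3  ] [0.346 0.222] 24.2 [[0.5730000138282776, 0.33000001311302185], [0.6639999747276306, 0.12700000405311584], [0.9800000190734863, 0.26899999380111694], [0.8889999985694885, 0.47200000286102295]]
latch_pivot [0.695 0.167 0.03 ] 0.74
latch_knob [0.666 0.164 0.07 ] 0.55
bay_mouth [0.669 0.251 0.025] 0.78
bay_mouth [ 0.572 -0.18   0.023] 0.55
pan_centre [0.356 0.253 0.011] 0.95
pan_centre [ 0.369 -0.134  0.015] 0.8
pan_centre [ 0.573 -0.18   0.023] 0.61
pan_handle [ 0.487 -0.202  0.035] 0.87
pan_handle [0.363 0.18  0.021] 0.67
pan_handle [ 0.302 -0.162  0.03 ] 0.66
route obstacles 65 [0.4018419  0.03290399 0.01204281] [0.67916007 0.15996355 0.24390154]
[[ 0.     0.283 -0.959]
 [-0.    -0.959 -0.283]
 [-1.     0.    -0.   ]]
```

View pics/crop1.png

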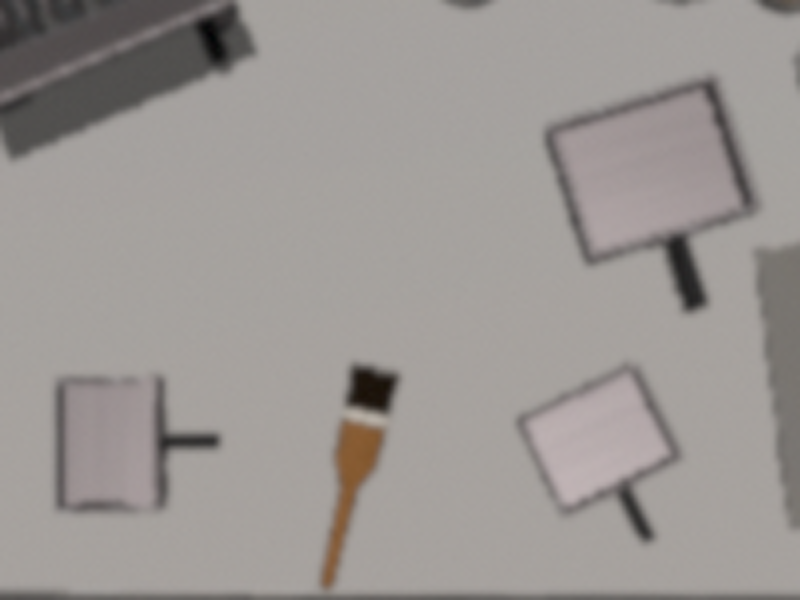

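Crop confirms it: the pan at crop (650,170) is clearly the largest, measuring about 130×145 mm with smear, against about 90×100 mm for the other two. The route to the bay is clear. Writing the row planner.

```bash
cat > p.py <<'E'
from h import *
TH=0.419; U0=.709; V0=-.042   # splitter yaw; mouth along/across
def sp(x,y,z): return np.array([(U0+x)*np.cos(TH)-(V0+y)*np.sin(TH),(U0+x)*np.sin(TH)+(V0+y)*np.cos(TH),z])
def tool(yaw,lean): # jaws along -pan y, fingers forward+down
    h=np.array([np.cos(yaw),np.sin(yaw),0]); x=np.sin(lean)*h-np.cos(lean)*np.array([0,0,1]); y=np.array([h[1],-h[0],0])
    return np.c_[x,y,np.cross(x,y)]
def pose(g,yaw,lean,back=0): # grasp point g -> TCP pose
    M=tool(yaw,lean); return np.asarray(g)+M[:,0]*(.019-back),M
def rows(p0,M0,p1,M1,n,grip,dp=1):
    p,M=np.array(p0,float),np.array(M0); out=[]; rv=R.from_matrix(M0.T@M1).as_rotvec()
    for i in range(1,n+1):
        tp=p0+(p1-p0)*i/n; tM=M0@R.from_rotvec(rv*i/n).as_matrix()
        d=np.round(M.T@(tp-p)*1000,dp); w=np.round(R.from_matrix(M.T@tM).as_rotvec(),3)
        out.append([float(a)+0. for a in d]+[float(a)+0. for a in w]+[grip]); p=p+M@d/1000; M=M@R.from_rotvec(w).as_matrix()
    print("[",",\n ".join("["+",".join("%g"%a for a in r)+"]" for r in out),"] end",p.round(4)); return p,M
def now():
    o=get_obs(); return np.array(o["eef_pos"]),R.from_quat(o["tool_rot"]).as_matrix()
E
python3 - <<'E'
from p import *
p,M=now(); g=[.487,-.2025,.034]
A=pose(g,.295,.6,.10); rows(p,M,*A,18,-1)
B=pose(g,.295,.6); rows(*A,*B,8,-1)
E
```

```text
[ [7.2,-9.3,-20.2,0,0.033,0,-1],
 [8,-9.3,-20,-0.001,0.034,0,-1],
 [8.5,-9.3,-19.7,0,0.033,0,-1],
 [9.3,-9.3,-19.4,-0.001,0.033,-0.001,-1],
 [9.9,-9.3,-19.1,0,0.034,0,-1],
 [10.5,-9.2,-18.8,-0.001,0.033,0,-1],
 [11.1,-9.3,-18.4,0,0.033,0,-1],
 [11.7,-9.2,-18,-0.001,0.034,0,-1],
 [12.4,-9.3,-17.7,0,0.033,0,-1],
 [12.9,-9.2,-17.2,0,0.033,0,-1],
 [13.5,-9.2,-16.8,-0.001,0.034,-0.001,-1],
 [14,-9.2,-16.3,0,0.033,0,-1],
 [14.6,-9.2,-15.8,-0.001,0.033,0,-1],
 [15.1,-9.2,-15.4,0,0.034,0,-1],
 [15.6,-9.2,-14.9,-0.001,0.033,0,-1],
 [16.1,-9.2,-14.3,0,0.033,0,-1],
 [16.6,-9.1,-13.8,-0.001,0.034,0,-1],
 [17,-9.2,-13.2,0,0.033,0,-1] ] end [ 0.4432 -0.2158  0.1008]
[ [12.5,0,0,0,0,0,-1],
 [12.5,0,0,0,0,0,-1],
 [12.5,0,0,0,0,0,-1],
 [12.5,0,0,0,0,0,-1],
 [12.5,0,0,0,0,0,-1],
 [12.5,0,0,0,0,0,-1],
 [12.5,0,0,0,0,0,-1],
 [12.5,0,0,0,0,0,-1] ] end [ 0.4973 -0.1994  0.0183]
```

Emit:
play_rows:
  plan:
    - [7,-9,-20,0,0.033,0,-1]
    - [8,-9,-20,0,0.034,0,-1]
    - [8.5,-9.5,-20,0,0.033,0,-1]
    - [9.5,-9.5,-19.5,0,0.033,0,-1]
    - [10,-9.5,-19,0,0.034,0,-1]
    - [10.5,-9,-19,0,0.033,0,-1]
    - [11,-9.5,-18.5,0,0.033,0,-1]
    - [11.5,-9,-18,0,0.034,0,-1]
    - [12.5,-9.5,-17.5,0,0.033,0,-1]
    - [13,-9,-17,0,0.033,0,-1]
    - [13.5,-9.5,-17,0,0.034,0,-1]
    - [14,-9,-16.5,0,0.033,0,-1]
    - [14.5,-9,-16,0,0.033,0,-1]
    - [15,-9,-15.5,0,0.034,0,-1]
    - [15.5,-9,-15,0,0.033,0,-1]
    - [16,-9,-14.5,0,0.033,0,-1]
    - [16.5,-9,-14,0,0.034,0,-1]
    - [17,-9,-13,0,0.033,0,-1]
    - [0,0,0,0,0,0,-1]
    - [0,0,0,0,0,0,-1]

```text
clock: 3.32
eef_pos: [0.4447, -0.2169, 0.1008]
tool_rot: [0.875, 0.127, -0.463, 0.067]
ft_force: [-0.5, -0.5, 0.7]
grip_width: 0.0856
```

```bash
python3 - <<'E'
from p import *
p,M=now(); print(p.round(4),get_obs()["joint_pos"])
c=camera("wrist"); save(c,"w1"); print(c["shot"])
for n in ("wrist","top"):
    c=camera(n)
    for t in ("pan_handle","pan_centre"):
        for r in pinpoint(t,c)[:3]: print(n,t,np.round(r["centre"],4),round(r["confidence"],2))
B=pose([.487,-.2025,.034],.295,.6); rows(p,M,*B,8,-1)
E
```

```text
[ 0.4447 -0.2169  0.1008] [-0.75776434  0.16360892 -0.65302752  0.42633706  0.50976765  2.18194375]
6
wrist pan_handle [ 0.4886 -0.2057  0.0318] 0.65
wrist pan_centre [ 0.5793 -0.1741  0.023 ] 0.71
wrist pan_centre [ 7.337e-01 -2.914e-01 -7.000e-04] 0.54
top pan_handle [ 0.4869 -0.2062  0.0337] 0.86
top pan_handle [0.368  0.1817 0.024 ] 0.86
top pan_handle [ 0.3068 -0.1621  0.023 ] 0.7
top pan_centre [ 0.3656 -0.1327  0.0127] 0.82
top pan_centre [0.3592 0.2491 0.0162] 0.68
top pan_centre [ 0.5739 -0.1786  0.0224] 0.62
[ [12.4,-0.2,0.1,-0.001,0,0,-1],
 [12.4,-0.2,0.1,-0.001,0,-0.001,-1],
 [12.5,-0.2,0.1,0,0.001,0,-1],
 [12.4,-0.3,0.1,-0.001,0,0,-1],
 [12.4,-0.2,0.1,-0.001,0,-0.001,-1],
 [12.4,-0.2,0.1,-0.001,0,0,-1],
 [12.4,-0.2,0.1,0,0.001,0,-1],
 [12.4,-0.2,0.1,-0.001,0,-0.001,-1] ] end [ 0.4972 -0.1993  0.0184]
```

View pics/w1.png

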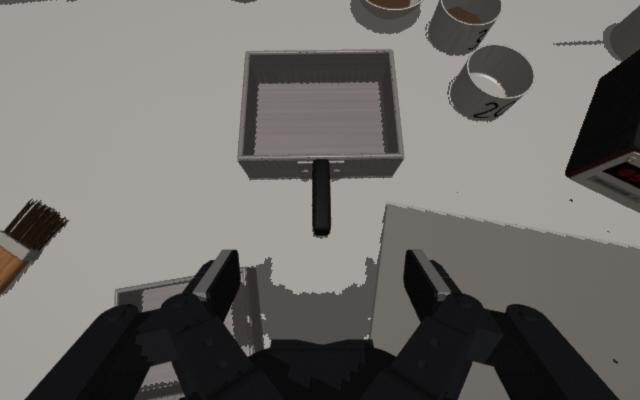

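Wrist picture: the large pan's handle (321,195) is midway between the pads and in line with the tool. I'll advance and grip.

Emit:
play_rows:
  plan:
    - [12.5,0,0,0,0,0,-1]
    - [12.5,0,0,0,0,0,-1]
    - [12.5,0,0,0,0,0,-1]
    - [12.5,0,0,0,0,0,-1]
    - [12.5,0,0,0,0,0,-1]
    - [12.5,0,0,0,0,0,-1]
    - [12,0,0,0,0,0,-1]
    - [12,0,0,0,0,0,-1]
    - [0,0,0,0,0,0,-1]
    - [0,0,0,0,0,0,1]
    - [0,0,0,0,0,0,1]
    - [0,0,0,0,0,0,1]
    - [0,0,0,0,0,0,1]
    - [0,0,0,0,0,0,1]
    - [0,0,0,0,0,0,1]
    - [0,0,0,0,0,0,1]
    - [0,0,0,0,0,0,1]
    - [0,0,0,0,0,0,1]

```text
clock: 5.17
eef_pos: [0.4989, -0.2017, 0.0205]
tool_rot: [0.876, 0.127, -0.461, 0.066]
ft_force: [-3.2, 1.3, 6.0]
grip_width: 0.0131
```

```bash
python3 - <<'E'
from p import *
p,M=now(); o=get_obs(); print(p.round(4),o["grip_width"],np.round(o["ft_force"],1),np.round(o["joint_pos"],2))
for n in ("top","wrist"):
    c=camera(n)
    for t in ("pan_handle","pan_centre"):
        for r in pinpoint(t,c)[:3]:
            d=np.array(r["centre"])-p; print(n,t,np.round(r["centre"],4),round(r["confidence"],2),"tool",(M.T@d*1000).round(1))
E
```

```text
[ 0.4989 -0.2017  0.0205] 0.013139336052014427 [-3.2  1.3  6. ] [-0.64  0.37 -0.68  0.13  0.47  2.31]
top pan_handle [0.3609 0.1805 0.0248] 0.97 tool [ -17.  -405.6   17.7]
top pan_handle [ 0.4875 -0.2019  0.0346] 0.74 tool [-17.9  -3.1   1.1]
top pan_handle [ 0.3046 -0.1637  0.0242] 0.67 tool [-102.4  -91.5  142.8]
top pan_centre [ 0.5736 -0.1805  0.0212] 0.69 tool [ 43.3   0.8 -64.4]
top pan_centre [ 0.3671 -0.1328  0.0132] 0.68 tool [ -54.4 -103.4   92.4]
top pan_centre [0.3615 0.2479 0.0118] 0.66 tool [   4.9 -470.1    8.9]
wrist pan_handle [ 0.4897 -0.2067  0.0344] 0.73 tool [-17.3   2.2   0.6]
wrist pan_centre [ 0.5779 -0.1742  0.0225] 0.77 tool [ 45.6  -4.  -70. ]
```

```bash
python3 - <<'E'
from p import *
p,M=now()
print(np.arctan2(M[0,1],-M[1,1]), np.arcsin(M[0,0]/np.cos(.29)))
T=pose(sp(-.202,0,.0375),TH,.6); print(T[0])
rows(p,M,*T,18,1)
E
```

```text
0.2869552500371203 0.6016868844052858
[0.49003035 0.17226941 0.02181862]
[ [3,-20.1,-4.5,-0.006,0,-0.004,1],
 [3.1,-20,-4.6,-0.006,0,-0.004,1],
 [3.2,-20,-4.7,-0.006,0,-0.004,1],
 [3.2,-19.9,-4.9,-0.006,0,-0.004,1],
 [3.3,-19.9,-4.9,-0.006,0,-0.005,1],
 [3.5,-19.9,-5.1,-0.006,0,-0.004,1],
 [3.5,-19.8,-5.2,-0.007,-0.001,-0.004,1],
 [3.6,-19.8,-5.4,-0.006,0,-0.004,1],
 [3.6,-19.7,-5.5,-0.006,0,-0.004,1],
 [3.8,-19.6,-5.6,-0.006,0,-0.004,1],
 [3.8,-19.7,-5.7,-0.006,0,-0.004,1],
 [3.9,-19.5,-5.8,-0.006,0,-0.004,1],
 [3.9,-19.5,-5.9,-0.006,0,-0.004,1],
 [4.1,-19.5,-6.1,-0.006,0,-0.005,1],
 [4.1,-19.4,-6.1,-0.006,0,-0.004,1],
 [4.3,-19.4,-6.3,-0.006,0,-0.004,1],
 [4.3,-19.3,-6.4,-0.006,0,-0.004,1],
 [4.4,-19.2,-6.6,-0.006,0,-0.004,1] ] end [0.4901 0.1723 0.0218]
```

Emit:
play_rows:
  plan:
    - [3,-20,-4.5,-0.006,0,-0.004,1]
    - [3,-20,-4.5,-0.006,0,-0.004,1]
    - [3,-20,-4.5,-0.006,0,-0.004,1]
    - [3,-20,-5,-0.006,0,-0.004,1]
    - [3.5,-20,-5,-0.006,0,-0.004,1]
    - [3.5,-20,-5,-0.006,0,-0.004,1]
    - [3.5,-20,-5,-0.006,0,-0.004,1]
    - [3.5,-20,-5.5,-0.006,0,-0.004,1]
    - [3.5,-19.5,-5.5,-0.006,0,-0.004,1]
    - [4,-19.5,-5.5,-0.006,0,-0.004,1]
    - [4,-19.5,-5.5,-0.006,0,-0.004,1]
    - [4,-19.5,-6,-0.006,0,-0.004,1]
    - [4,-19.5,-6,-0.006,0,-0.004,1]
    - [4,-19.5,-6,-0.006,0,-0.005,1]
    - [4,-19.5,-6,-0.006,0,-0.005,1]
    - [4.5,-19.5,-6.5,-0.006,0,-0.004,1]
    - [4.5,-19,-6.5,-0.006,0,-0.004,1]
    - [4.5,-19,-6.5,-0.006,0,-0.004,1]
    - [0,0,0,0,0,0,1]
    - [0,0,0,0,0,0,1]

```text
clock: 7.13
eef_pos: [0.4903, 0.1735, 0.0204]
tool_rot: [0.865, 0.185, -0.456, 0.097]
ft_force: [0.6, 2.4, -1.2]
grip_width: 0.0129
```

```bash
cat > chk.py <<'E'
from p import *
p,M=now(); o=get_obs(); print(p.round(4),o["grip_width"],np.round(o["ft_force"],1),np.round(o["joint_pos"],2))
yaw=np.arctan2(M[0,1],-M[1,1]); print("yaw",yaw.round(3))
def toS(w): 
    u=w[0]*np.cos(TH)+w[1]*np.sin(TH)-U0; v=-w[0]*np.sin(TH)+w[1]*np.cos(TH)-V0; return np.round([u,v,w[2]],4)
print("tcp in S",toS(p),"pan centre by arm",toS(p-M[:,0]*.018+.092*np.array([np.cos(yaw),np.sin(yaw),0])))
for n in ("top","side","wrist"):
    c=camera(n); save(c,n+"_%.0f"%(o["clock"]*10))
    for t in ("pan_handle","pan_centre","bay_mouth","latch_pivot","latch_knob","hopper_lip"):
        for r in pinpoint(t,c)[:3]:
            if r["confidence"]>.5 and np.hypot(*(np.array(r["centre"])[:2]-[.62,.2]))<.25: print(n,t,np.round(r["centre"],4),round(r["confidence"],2),"S",toS(r["centre"]))
E
python3 chk.py; ls pics
```

```text
[0.4903 0.1735 0.0204] 0.01293928019296648 [ 0.6  2.4 -1.2] [ 0.3   0.28 -0.9  -0.21  0.07  3.04]
yaw 0.422
tcp in S [-0.1905  0.001   0.0204] pan centre by arm [-0.1087  0.0012  0.0353]
top pan_centre [0.5641 0.2065 0.0221] 0.94 S [-0.1097  0.0011  0.0221]
top bay_mouth [0.6653 0.2506 0.0261] 0.71 S [0.0007 0.0002 0.0261]
top latch_pivot [0.6947 0.1647 0.0327] 0.93 S [-0.0074 -0.0902  0.0327]
top latch_knob [0.5648 0.2087 0.0224] 0.71 S [-0.1081  0.0029  0.0224]
top hopper_lip [0.6233 0.2277 0.2371] 0.97 S [-0.047  -0.0036  0.2371]
side pan_handle [0.4809 0.1719 0.0328] 0.97 S [-0.1998  0.0034  0.0328]
side pan_centre [0.5654 0.2033 0.0215] 0.86 S [-0.1098 -0.0023  0.0215]
side bay_mouth [0.6667 0.2526 0.0255] 0.64 S [0.0028 0.0015 0.0255]
side latch_pivot [0.6932 0.1667 0.0315] 0.57 S [-0.0079 -0.0877  0.0315]
side latch_pivot [0.6641 0.2491 0.0018] 0.52 S [-0.001  -0.0006  0.0018]
side hopper_lip [0.626  0.2322 0.2368] 0.57 S [-0.0427 -0.0006  0.2368]
wrist pan_handle [0.4816 0.1689 0.0305] 0.97 S [-0.2003  0.0004  0.0305]
wrist pan_centre [0.5669 0.2097 0.0194] 0.63 S [-0.1058  0.0029  0.0194]
a.png
crop1.png
side1.png
side_71.png
top1.png
top_71.png
w1.png
wrist_71.png
```

View pics/wrist_71.png

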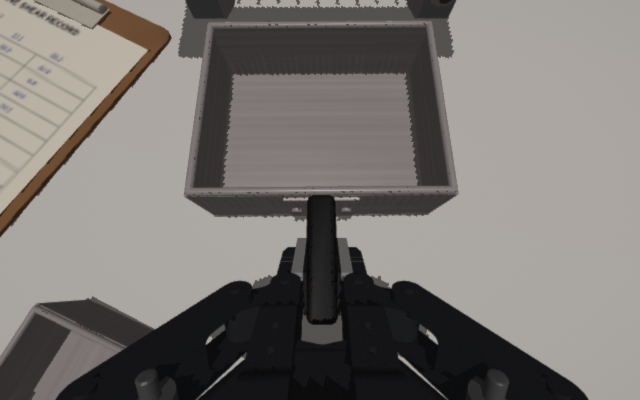

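```bash
python3 - <<'E'
from p import *
p,M=now()
yaw=TH
# TCP so that pan centre lies at x
def tgt(xc,y=0): return sp(xc-.092,y,0)
for x in (-.05,):
    g=sp(x-.092,0,0); Mt=tool(TH,.6); t=g+Mt[:,0]*.018; t[2]=.0205; print(t); rows(p,M,t,Mt,8,1)
E
```

```text
[0.54432433 0.19645052 0.0205    ]
[ [4.2,-0.1,-6.1,0,0,0,1],
 [4.2,-0.1,-6.1,0,0,0,1],
 [4.1,-0.1,-6.2,0,0,0,1],
 [4.2,-0.1,-6.1,-0.001,0,0,1],
 [4.2,-0.1,-6.1,0,0,-0.001,1],
 [4.2,-0.2,-6.1,0,0,0,1],
 [4.2,-0.1,-6.1,0,0,0,1],
 [4.1,-0.1,-6.2,0,0,0,1] ] end [0.5443 0.1965 0.0205]
```

Wrist picture: pan square in the jaws. Its rear edge (209–440 px) is centred on the bay rails (about 190–235 and 410–455 px), and the clipboard is clear on the left. Moving to the flare.

Emit:
play_rows:
  plan:
    - [4,-0.1,-6,0,0,0,1]
    - [4,-0.1,-6,0,0,0,1]
    - [4,-0.1,-6,0,0,0,1]
    - [4,-0.2,-6,0,0,0,1]
    - [4,-0.2,-6,0,0,0,1]
    - [4,-0.2,-6,0,0,0,1]
    - [4,-0.2,-6,0,0,0,1]
    - [2,0,-3,0,0,0,1]
    - [2,0,-3,0,0,0,1]
    - [0,0,0,0,0,0,1]

```text
clock: 9.02
eef_pos: [0.5425, 0.1945, 0.0204]
tool_rot: [0.865, 0.182, -0.457, 0.097]
ft_force: [-3.9, -1.8, 5.1]
grip_width: 0.0132
```

```bash
python3 chk.py
```

```text
[0.5425 0.1945 0.0204] 0.013221173755903572 [-3.9 -1.8  5.1] [ 0.32  0.35 -0.76 -0.14  0.05  3.06]
yaw 0.414
tcp in S [-0.1343 -0.001   0.0204] pan centre by arm [-0.0524 -0.0013  0.0353]
top pan_handle [0.5332 0.1904 0.0328] 0.83 S [-0.1445 -0.001   0.0328]
top pan_centre [0.6159 0.2269 0.0204] 0.94 S [-0.0541 -0.0013  0.0204]
top bay_mouth [0.6647 0.2511 0.0235] 0.82 S [0.0004 0.0009 0.0235]
top latch_pivot [0.6941 0.1634 0.0304] 0.84 S [-0.0085 -0.0911  0.0304]
top hopper_lip [0.6221 0.2292 0.2325] 0.6 S [-0.0475 -0.0017  0.2325]
side pan_handle [0.5351 0.1925 0.0348] 0.73 S [-1.419e-01  1.000e-04  3.480e-02]
side pan_centre [0.6157 0.2233 0.0223] 0.7 S [-0.0557 -0.0045  0.0223]
side bay_mouth [0.6698 0.2525 0.0231] 0.56 S [0.0056 0.0002 0.0231]
side latch_pivot [0.6977 0.1681 0.0302] 0.69 S [-0.0033 -0.0883  0.0302]
side latch_knob [0.6269 0.2319 0.2341] 0.64 S [-0.042  -0.0012  0.2341]
side latch_knob [0.6675 0.166  0.0735] 0.63 S [-0.0317 -0.0779  0.0735]
side hopper_lip [0.6266 0.2342 0.2317] 0.86 S [-0.0413  0.001   0.2317]
wrist pan_handle [0.5348 0.1875 0.0323] 0.91 S [-0.1442 -0.0043  0.0323]
wrist pan_centre [0.6192 0.2323 0.0221] 0.76 S [-0.0489  0.0023  0.0221]
wrist latch_pivot [0.6926 0.1647 0.0319] 0.78 S [-0.0093 -0.0893  0.0319]
wrist latch_knob [0.6643 0.1646 0.0693] 0.77 S [-0.0352 -0.0779  0.0693]
```

Emit:
play_rows:
  plan:
    - [1.5,-0.5,-4,0,0,0,1]
    - [2.3,-0.5,-3.3,0,0,0,1]
    - [2.3,0,-3.3,0,0,0,1]
    - [2.3,0,-3.3,0,0,0,1]
    - [2.3,0,-3.3,0,0,0,1]

```text
clock: 10.48
eef_pos: [0.5605, 0.205, 0.0209]
tool_rot: [0.865, 0.183, -0.457, 0.097]
ft_force: [-1.9, -1.1, -1.9]
grip_width: 0.0135
```

Emit:
play_rows:
  plan:
    - [2.3,0,-3.3,0,0,0,1]
    - [2.3,0,-3.3,0,0,0,1]
    - [2.3,0,-3.3,0,0,0,1]
    - [2.3,0,-3.3,0,0,0,1]

```text
clock: 10.82
eef_pos: [0.5756, 0.2119, 0.0211]
tool_rot: [0.865, 0.183, -0.457, 0.097]
ft_force: [-1.2, -0.2, -3.7]
grip_width: 0.0136
```

Emit:
play_rows:
  plan:
    - [2.3,0.2,-3.3,0,0,0,1]
    - [2.3,0.2,-3.3,0,0,0,1]
    - [2.3,0.2,-3.3,0,0,0,1]
    - [2.3,0,-3.3,0,0,0,1]
    - [2.3,0,-3.3,0,0,0,1]

```text
clock: 11.23
eef_pos: [0.5944, 0.2195, 0.0213]
tool_rot: [0.865, 0.183, -0.457, 0.097]
ft_force: [-0.6, -0.7, -5.4]
grip_width: 0.0133
```

Emit:
play_rows:
  plan:
    - [2.3,0,-3.3,0,0,0,1]
    - [2.3,0,-3.3,0,0,0,1]
    - [2.3,0,-3.3,0,0,0,1]
    - [2.3,0,-3.3,0,0,0,1]
    - [2.3,0,-3.3,0,0,0,1]

```text
clock: 11.65
eef_pos: [0.6129, 0.2277, 0.0213]
tool_rot: [0.865, 0.183, -0.457, 0.097]
ft_force: [-0.3, 0.1, -4.6]
grip_width: 0.0133
```

```bash
python3 chk.py | head -4
```

```text
[0.6129 0.2277 0.0213] 0.013294576861775943 [-0.3  0.1 -4.6] [ 0.33  0.45 -0.57 -0.05  0.05  3.07]
yaw 0.418
tcp in S [-0.0565  0.0007  0.0213] pan centre by arm [0.0253 0.0006 0.0361]
top pan_handle [0.6037 0.2209 0.0324] 0.58 S [-0.0676 -0.0018  0.0324]
```

Emit:
play_rows:
  plan:
    - [2.3,0,-3.3,0,0,0,1]
    - [2.3,0,-3.3,0,0,0,1]
    - [2.3,0,-3.3,0,0,0,1]
    - [2.3,0,-3.3,0,0,0,1]
    - [1.5,0,-1.8,0,0,0,1]
    - [1,0,-1.2,0,0,0,1]

```text
clock: 13.2
eef_pos: [0.6315, 0.236, 0.021]
tool_rot: [0.865, 0.183, -0.456, 0.097]
ft_force: [0.0, -0.9, -3.7]
grip_width: 0.0131
```

Emit:
play_rows:
  plan:
    - [0.9,0,-1.2,0,0,0,1]
    - [0.9,0,-1.2,0,0,0,1]
    - [0.9,0,-1.2,0,0,0,1]

```text
clock: 13.45
eef_pos: [0.6351, 0.2376, 0.0208]
tool_rot: [0.865, 0.183, -0.456, 0.097]
ft_force: [-0.9, -0.7, -2.1]
grip_width: 0.0131
```

Emit:
play_rows:
  plan:
    - [0.9,0,-1.1,0,0,0,1]
    - [0.9,0,-1.1,0,0,0,1]

```text
clock: 13.62
eef_pos: [0.6377, 0.2387, 0.0207]
tool_rot: [0.865, 0.183, -0.456, 0.097]
ft_force: [-2.4, -1.0, -2.3]
grip_width: 0.0129
```

Emit:
play_rows:
  plan:
    - [0.9,0,-1.1,0,0,0,1]
    - [0.9,0,-1.1,0,0,0,1]

```text
clock: 13.78
eef_pos: [0.6401, 0.2398, 0.0204]
tool_rot: [0.865, 0.183, -0.456, 0.097]
ft_force: [-15.6, -8.1, 13.0]
grip_width: 0.0133
```

Contact felt: about 18 N rise along the bay axis, at the expected depth. Hold, then ease and open.

Emit:
play_rows:
  plan:
    - [0,0,0,0,0,0,1]
    - [0,0,0,0,0,0,1]
    - [0,0,0,0,0,0,1]
    - [-0.7,0,-0.3,0,0,0,1]
    - [0,0,0,0,0,0,1]

```text
clock: 14.2
eef_pos: [0.64, 0.2398, 0.0209]
tool_rot: [0.865, 0.183, -0.456, 0.097]
ft_force: [-1.3, -0.7, -3.4]
grip_width: 0.0131
```

```bash
python3 chk.py
```

```text
[0.64   0.2398 0.0209] 0.013075872397938037 [-1.3 -0.7 -3.4] [ 0.34  0.49 -0.49 -0.01  0.04  3.08]
yaw 0.418
tcp in S [-0.0268  0.0007  0.0209] pan centre by arm [0.0551 0.0006 0.0358]
top pan_centre [0.7146 0.2715 0.024 ] 0.51 S [ 0.0542 -0.0007  0.024 ]
top bay_mouth [0.6638 0.2497 0.0227] 0.89 S [-0.001   0.      0.0227]
top latch_pivot [0.6937 0.1661 0.0307] 0.97 S [-0.0077 -0.0885  0.0307]
top latch_knob [0.6672 0.1653 0.0728] 0.53 S [-0.0323 -0.0784  0.0728]
top hopper_lip [0.6255 0.2269 0.2358] 0.87 S [-0.0453 -0.0052  0.2358]
side pan_handle [0.6307 0.2388 0.036 ] 0.65 S [-0.0357  0.0035  0.036 ]
side pan_centre [0.7117 0.2683 0.0212] 0.55 S [ 0.0503 -0.0025  0.0212]
side bay_mouth [0.6651 0.2506 0.0279] 0.78 S [0.0005 0.0003 0.0279]
side bay_mouth [0.7138 0.2676 0.0262] 0.68 S [ 0.0519 -0.004   0.0262]
side latch_pivot [0.6972 0.1681 0.0298] 0.87 S [-0.0037 -0.0881  0.0298]
side hopper_lip [0.6271 0.2323 0.2396] 0.71 S [-0.0416 -0.0009  0.2396]
wrist pan_handle [0.6324 0.2327 0.0333] 0.6 S [-0.0366 -0.0027  0.0333]
wrist bay_mouth [0.6665 0.2511 0.0255] 0.62 S [0.002  0.0002 0.0255]
wrist latch_pivot [0.695  0.1674 0.0289] 0.91 S [-0.006  -0.0878  0.0289]
wrist latch_knob [0.6628 0.1674 0.0684] 0.58 S [-0.0354 -0.0747  0.0684]
```

Emit:
play_rows:
  plan:
    - [0,0,0,0,0,0,0]
    - [0,0,0,0,0,0,0]
    - [0,0,0,0,0,0,0]
    - [0,0,0,0,0,0,0]
    - [0,0,0,0,0,0,0]
    - [-5,0,0,0,0,0,0]
    - [-10,0,0,0,0,0,0]
    - [-15,0,0,0,0,0,0]
    - [-20,0,0,0,0,0,0]
    - [-20,0,0,0,0,0,0]
    - [-20,0,0,0,0,0,0]
    - [-20,0,0,0,0,0,0]
    - [0,0,0,0,0,0,0]

```text
clock: 16.33
eef_pos: [0.5833, 0.2144, 0.116]
tool_rot: [0.867, 0.183, -0.454, 0.096]
ft_force: [0.8, -0.2, -1.1]
grip_width: 0.0427
```

```bash
python3 chk.py
python3 - <<'E'
from p import *
p,M=now(); A=pose(sp(-.038,-.0775,.071),TH,.6,.09); rows(p,M,*A,5,0)
E
```

```text
[0.5833 0.2144 0.116 ] 0.04273456744613911 [ 0.8 -0.2 -1.1] [ 0.33  0.23 -0.56  0.18  0.05  3.07]
yaw 0.417
tcp in S [-0.0889  0.0005  0.116 ] pan centre by arm [-0.0072  0.0004  0.1308]
top pan_handle [0.6296 0.2368 0.0327] 0.78 S [-0.0375  0.0022  0.0327]
top pan_centre [0.7145 0.2719 0.0211] 0.57 S [ 0.0543 -0.0003  0.0211]
top bay_mouth [0.6636 0.2466 0.0248] 0.68 S [-0.0025 -0.0027  0.0248]
top latch_pivot [0.6915 0.1639 0.0342] 0.94 S [-0.0106 -0.0896  0.0342]
top latch_knob [0.6664 0.1643 0.0745] 0.54 S [-0.0334 -0.079   0.0745]
top hopper_lip [0.6247 0.2305 0.2369] 0.85 S [-0.0446 -0.0016  0.2369]
top hopper_lip [0.6672 0.1657 0.0734] 0.53 S [-0.0321 -0.0781  0.0734]
side pan_centre [0.7131 0.2691 0.0221] 0.65 S [ 0.0519 -0.0023  0.0221]
side bay_mouth [0.6689 0.2541 0.0263] 0.77 S [0.0054 0.002  0.0263]
side latch_pivot [0.6967 0.1674 0.0306] 0.57 S [-0.0045 -0.0885  0.0306]
side latch_knob [0.6631 0.163  0.0707] 0.53 S [-0.0369 -0.0789  0.0707]
side hopper_lip [0.6245 0.2304 0.2392] 0.95 S [-0.0448 -0.0016  0.2392]
wrist pan_handle [0.6343 0.2349 0.0316] 0.71 S [-0.034  -0.0015  0.0316]
wrist bay_mouth [0.6661 0.2484 0.0242] 0.94 S [ 0.0005 -0.0021  0.0242]
wrist latch_knob [0.6629 0.1643 0.0711] 0.96 S [-0.0366 -0.0776  0.0711]
[ [-1.7,15.6,-3.8,0,0,0,0],
 [-1.7,15.7,-3.8,0,0,0,0],
 [-1.7,15.6,-3.9,-0.001,0,0,0],
 [-1.7,15.6,-3.8,0,0,-0.001,0],
 [-1.7,15.7,-3.8,0,0,0,0] ] end [0.625  0.1475 0.1296]
```

Emit:
play_rows:
  plan:
    - [-1.5,15.5,-4,0,0,0,0]
    - [-1.5,15.5,-4,0,0,0,0]
    - [-2,15.5,-4,0,0,0,0]
    - [-2,16,-3.5,0,0,0,0]
    - [-1.5,15.5,-3.5,0,0,0,0]
    - [0,0,0,0,0,0,0]

```text
clock: 17.88
eef_pos: [0.6271, 0.1456, 0.131]
tool_rot: [0.866, 0.182, -0.455, 0.096]
ft_force: [0.7, -0.0, -0.1]
grip_width: 0.0425
```

```bash
python3 chk.py | egrep "tcp|wrist|^\["; ls -t pics | head -3; mv $(ls -t pics/wrist* | head -1) pics/wl.png
python3 - <<'E'
from p import *
p,M=now(); A=pose(sp(-.038,-.0775,.071),TH,.6,0); rows(p,M,*A,6,0)
E
```

```text
[0.6271 0.1456 0.131 ] 0.0424545896978535 [ 0.7 -0.  -0.1] [ 0.16  0.25 -0.48  0.26  0.14  2.93]
tcp in S [-0.0769 -0.0801  0.131 ] pan centre by arm [ 0.0049 -0.0805  0.1458]
wrist pan_handle [0.633  0.2359 0.0311] 0.61 S [-0.0348 -0.      0.0311]
wrist latch_pivot [0.6929 0.1645 0.0304] 0.95 S [-0.0091 -0.0896  0.0304]
wrist latch_pivot [0.6338 0.2363 0.0322] 0.71 S [-0.0339 -0.      0.0322]
wrist latch_knob [0.664 0.164 0.071] 0.58 S [-0.0357 -0.0783  0.071 ]
wrist_179.png
side_179.png
top_179.png
[ [15,0,0,0,0,0,0],
 [15,0,0,0,0,0,0],
 [15,0,-0.1,-0.001,0,0,0],
 [15,0.1,0,0,0,0,0],
 [14.9,0,0,0,0,-0.001,0],
 [15,0,0,0,0,0,0] ] end [0.6713 0.1682 0.0553]
```

View pics/wl.png

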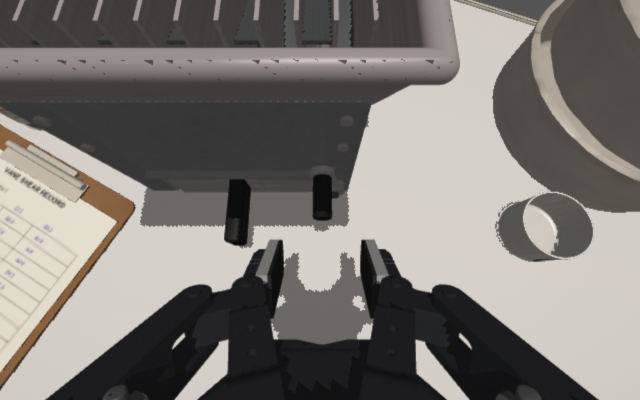

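Wrist picture: knob (322,195) lies midway between the pads, and the pan handle (237,210) is clear to the left. Advance and grip the knob.

Emit:
play_rows:
  plan:
    - [15,0,0,0,0,0,0]
    - [15,0,0,0,0,0,0]
    - [15,0,0,0,0,0,0]
    - [15,0,0,0,0,0,0]
    - [15,0,0,0,0,0,0]
    - [12,0,0,0,0,0,0]
    - [0,0,0,0,0,0,0]
    - [0,0,0,0,0,0,0.3]
    - [0,0,0,0,0,0,1]
    - [0,0,0,0,0,0,1]
    - [0,0,0,0,0,0,1]
    - [0,0,0,0,0,0,1]
    - [0,0,0,0,0,0,1]

```text
clock: 20.02
eef_pos: [0.6697, 0.1675, 0.0584]
tool_rot: [0.865, 0.183, -0.456, 0.097]
ft_force: [-3.7, -0.7, 3.3]
grip_width: 0.0139
```

```bash
python3 chk.py | egrep "tcp|knob|pivot|pan_c|^\["
python3 - <<'E'
from p import *
p,M=now()
a0=1.31
pos=lambda a: np.array([0,-.088+.04*np.cos(a),.032+.04*np.sin(a)])
d=lambda a:(sp(*pos(a))-sp(*pos(a0)))
q=p; P,MM=p,M
for a in np.linspace(a0,0,15)[1:]:
    P2=p+d(a); w=M.T@(P2-P)*1000; P=P2; print(w.round(1),end=";")
E
```

```text
[0.6697 0.1675 0.0584] 0.01392958359088721 [-3.7 -0.7  3.3] [ 0.19  0.44 -0.44  0.11  0.13  2.95]
tcp in S [-0.0291 -0.0775  0.0584] pan centre by arm [ 0.0527 -0.0776  0.0732]
top pan_centre [0.7123 0.2726 0.0221] 0.75 S [0.0526 0.0012 0.0221]
top latch_pivot [0.6943 0.1661 0.0336] 0.57 S [-0.0072 -0.0887  0.0336]
top latch_knob [0.666  0.1646 0.0726] 0.63 S [-0.0336 -0.0786  0.0726]
side latch_pivot [0.6969 0.164  0.0318] 0.67 S [-0.0057 -0.0917  0.0318]
wrist latch_pivot [0.6918 0.1649 0.028 ] 0.81 S [-0.01   -0.0888  0.028 ]
wrist latch_knob [0.6645 0.1623 0.0693] 0.64 S [-0.036  -0.0801  0.0693]
[ 0.9 -3.6  0.6];[ 1.2 -3.4  0.8];[ 1.5 -3.3  1. ];[ 1.7 -3.1  1.2];[ 1.9 -2.9  1.3];[ 2.2 -2.7  1.5];[ 2.4 -2.4  1.6];[ 2.5 -2.1  1.7];[ 2.7 -1.8  1.8];[ 2.8 -1.5  1.9];[ 2.9 -1.2  2. ];[ 3.  -0.9  2.1];[ 3.1 -0.5  2.1];[ 3.1 -0.2  2.1];
```

Emit:
play_rows:
  plan:
    - [1,-3.5,0.5,0,0,0,1]
    - [1,-3.5,1,0,0,0,1]
    - [1.5,-3.5,1,0,0,0,1]
    - [1.5,-3,1,0,0,0,1]
    - [2,-3,1.5,0,0,0,1]
    - [2,-2.5,1.5,0,0,0,1]
    - [2.5,-2.5,1.5,0,0,0,1]

```text
clock: 21.65
eef_pos: [0.6625, 0.1834, 0.0444]
tool_rot: [0.866, 0.179, -0.456, 0.098]
ft_force: [-1.3, -9.0, 5.7]
grip_width: 0.0137
```

```bash
python3 chk.py | egrep "tcp|knob|pivot|pan_c|pan_h|^\["
```

```text
[0.6625 0.1834 0.0444] 0.01369367053589987 [-1.3 -9.   5.7] [ 0.23  0.45 -0.46  0.06  0.1   2.99]
tcp in S [-0.0292 -0.06    0.0444] pan centre by arm [ 0.0527 -0.0606  0.0593]
top pan_centre [0.7106 0.2737 0.0227] 0.75 S [0.0515 0.0029 0.0227]
top latch_pivot [0.6949 0.1665 0.0347] 0.71 S [-0.0065 -0.0886  0.0347]
side pan_handle [0.633  0.2353 0.0344] 0.57 S [-0.035  -0.0006  0.0344]
side pan_centre [0.714  0.2688 0.0231] 0.53 S [ 0.0526 -0.0029  0.0231]
side latch_pivot [0.6962 0.1638 0.0309] 0.57 S [-0.0064 -0.0916  0.0309]
side latch_knob [0.6545 0.1808 0.0611] 0.54 S [-0.0376 -0.0591  0.0611]
wrist pan_handle [0.6327 0.2334 0.0309] 0.74 S [-0.0361 -0.0022  0.0309]
wrist latch_pivot [0.6944 0.1667 0.0287] 0.57 S [-0.0068 -0.0882  0.0287]
wrist latch_knob [0.6593 0.1828 0.0599] 0.89 S [-0.0324 -0.0592  0.0599]
```

Emit:
play_rows:
  plan:
    - [2.5,-2,1.5,0,0,0,1]
    - [2.5,-2,2,0,0,0,1]
    - [3,-1.5,2,0,0,0,1]
    - [3,-1,2,0,0,0,1]
    - [3,-0.5,2,0,0,0,1]

```text
clock: 23.12
eef_pos: [0.6589, 0.1918, 0.027]
tool_rot: [0.866, 0.181, -0.456, 0.097]
ft_force: [-5.7, -5.2, 8.6]
grip_width: 0.0136
```

Emit:
play_rows:
  plan:
    - [3,-0.5,2,0,0,0,1]
    - [3,0,2,0,0,0,1]

```text
clock: 23.28
eef_pos: [0.6582, 0.1934, 0.0197]
tool_rot: [0.865, 0.183, -0.456, 0.097]
ft_force: [-8.3, -5.8, 11.4]
grip_width: 0.014
```

```bash
python3 chk.py | egrep "tcp|knob|pivot|pan_c|pan_h|^\["
```

```text
[0.6582 0.1934 0.0197] 0.014022364003959335 [-8.3 -5.8 11.4] [ 0.24  0.5  -0.48 -0.    0.1   3.  ]
tcp in S [-0.029  -0.0491  0.0197] pan centre by arm [ 0.0528 -0.0493  0.0346]
top pan_centre [0.7141 0.2735 0.0217] 0.66 S [0.0546 0.0013 0.0217]
top latch_pivot [0.6954 0.1643 0.0341] 0.91 S [-0.0069 -0.0908  0.0341]
side pan_handle [0.6332 0.2356 0.036 ] 0.67 S [-0.0347 -0.0004  0.036 ]
side latch_pivot [0.6989 0.1687 0.0325] 0.92 S [-0.0019 -0.0882  0.0325]
wrist pan_handle [0.6331 0.2348 0.0324] 0.62 S [-0.0351 -0.0011  0.0324]
wrist latch_pivot [0.6946 0.168  0.0291] 0.66 S [-0.0061 -0.0871  0.0291]
```

Emit:
play_rows:
  plan:
    - [0.8,0,0.6,0,0,0,1]
    - [0.8,0,0.6,0,0,0,1]

```text
clock: 24.5
eef_pos: [0.6582, 0.1937, 0.0186]
tool_rot: [0.866, 0.183, -0.456, 0.097]
ft_force: [-11.1, -4.8, 14.9]
grip_width: 0.0141
```

Emit:
play_rows:
  plan:
    - [0.8,0,0.6,0,0,0,1]
    - [0,0,0,0,0,0,1]

```text
clock: 24.67
eef_pos: [0.6582, 0.1937, 0.0181]
tool_rot: [0.866, 0.183, -0.455, 0.097]
ft_force: [-10.6, -5.3, 13.3]
grip_width: 0.0139
```

Emit:
play_rows:
  plan:
    - [0.8,0,0.6,0,0,0,1]
    - [0.8,0,0.6,0,0,0,1]
    - [0,0,0,0,0,0,1]

```text
clock: 24.92
eef_pos: [0.6578, 0.194, 0.0142]
tool_rot: [0.865, 0.183, -0.457, 0.097]
ft_force: [0.3, -0.4, -0.9]
grip_width: 0.0136
```

```bash
python3 - <<'E'
from p import *
c=camera("wrist"); f=c["frame"]; cv2.imwrite("pics/wd.png",cv2.resize(f[130:330,180:480],(750,500),interpolation=cv2.INTER_CUBIC)[...,::-1])
E
```

```text
(no output)
```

View pics/wd.png

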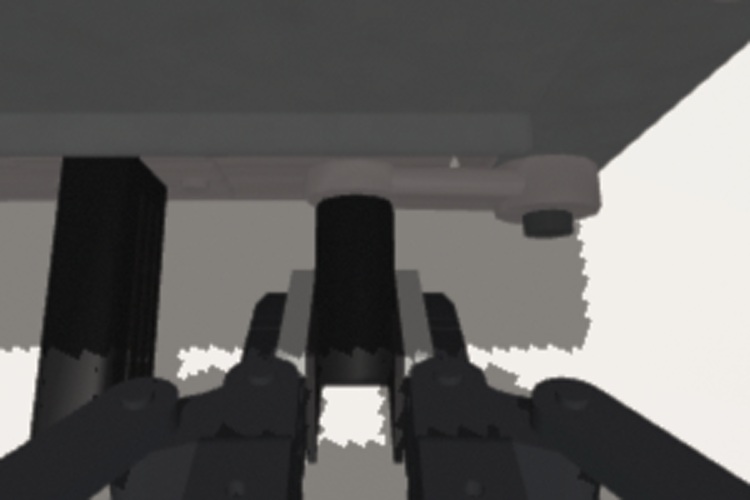

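Wrist crop: the latch arm lies level across the pan's front, the knob (355,290) is between the pads, and the handle (110,270) is clear. The pads slipped along the knob once the latch met its stop. Opening slightly and withdrawing.

Emit:
play_rows:
  plan:
    - [0,0,0,0,0,0,0.3]
    - [0,0,0,0,0,0,0.3]
    - [0,0,0,0,0,0,0.3]
    - [0,0,0,0,0,0,0.3]
    - [-4,0,0,0,0,0,0.3]
    - [-8,0,0,0,0,0,0.3]
    - [-12,0,0,0,0,0,0.3]
    - [-20,0,0,0,0,0,0.3]
    - [-20,0,0,0,0,0,0.3]
    - [-20,0,0,0,0,0,0.3]
    - [-20,0,0,0,0,0,0.3]
    - [-10,0,0,0,0,0,0.3]
    - [0,0,0,0,0,0,0.3]
    - [0,0,0,0,0,0,0.3]

```text
clock: 26.13
eef_pos: [0.5993, 0.168, 0.1096]
tool_rot: [0.866, 0.183, -0.456, 0.097]
ft_force: [-0.7, 0.1, 1.2]
grip_width: 0.0299
```

```bash
python3 chk.py | egrep "tcp|knob|pivot|pan_c|pan_h|^\["; python3 - <<'E'
from p import *
c=camera("wrist"); f=c["frame"]; cv2.imwrite("pics/we.png",cv2.resize(f[100:340,120:480],(750,500),interpolation=cv2.INTER_CUBIC)[...,::-1])
E
```

```text
[0.5993 0.168  0.1096] 0.029913234898188486 [-0.7  0.1  1.2] [ 0.22  0.24 -0.56  0.18  0.11  2.98]
tcp in S [-0.0932 -0.0483  0.1096] pan centre by arm [-0.0114 -0.0484  0.1244]
top pan_handle [0.6282 0.2375 0.0342] 0.62 S [-0.0385  0.0034  0.0342]
top pan_centre [0.7145 0.2717 0.0231] 0.83 S [ 0.0542 -0.0005  0.0231]
top latch_pivot [0.6896 0.1648 0.0344] 0.97 S [-0.012  -0.088   0.0344]
side latch_pivot [0.6957 0.165  0.0331] 0.76 S [-0.0064 -0.0903  0.0331]
side latch_knob [0.653  0.1931 0.0398] 0.54 S [-0.0339 -0.0473  0.0398]
wrist pan_handle [0.6318 0.2351 0.0339] 0.71 S [-0.0362 -0.0003  0.0339]
wrist latch_pivot [0.6945 0.1674 0.031 ] 0.95 S [-0.0065 -0.0876  0.031 ]
wrist latch_knob [0.6509 0.1918 0.0341] 0.97 S [-0.0364 -0.0476  0.0341]
```

View pics/we.png

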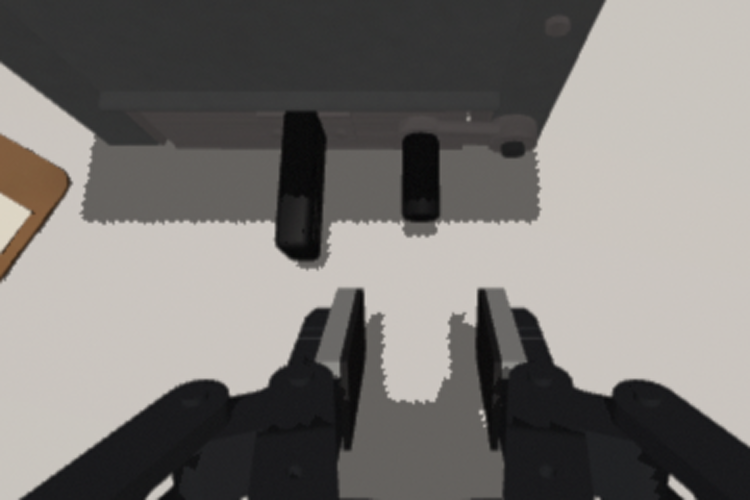

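Released, the latch is across the pan. I want its angle pinned down to better than 0.1 rad, so I'll measure the knob's top height from depth (40 mm expected when fully down).

```bash
python3 - <<'E'
from p import *
for n in ("wrist","side","top"):
    c=camera(n); P=cloud(c); u=P[...,0]*np.cos(TH)+P[...,1]*np.sin(TH)-U0; v=-P[...,0]*np.sin(TH)+P[...,1]*np.cos(TH)-V0; z=P[...,2]
    for nm,y0,y1,x0,x1 in (("knob",-.062,-.034,-.045,-.018),("handle",-.012,.012,-.058,-.012),("armpivot",-.094,-.080,-.03,-.004)):
        m=(c["depth"]>0)&(v>y0)&(v<y1)&(u>x0)&(u<x1)&(z>.02)&(z<.09)
        if m.sum(): print(n,nm,m.sum(),"z max/95/80",np.percentile(z[m],[100,95,80]).round(4),"y mid",np.median(v[m]).round(4))
E
```

```text
wrist knob 540 z max/95/80 [0.0455 0.0446 0.044 ] y mid -0.0471
wrist handle 1147 z max/95/80 [0.0517 0.0504 0.0498] y mid -0.0002
wrist armpivot 278 z max/95/80 [0.0447 0.0438 0.0429] y mid -0.0867
side knob 34 z max/95/80 [0.0466 0.0465 0.0435] y mid -0.0496
side handle 86 z max/95/80 [0.0543 0.0535 0.0507] y mid -0.0031
side armpivot 18 z max/95/80 [0.0618 0.0494 0.0451] y mid -0.0892
top knob 43 z max/95/80 [0.0492 0.0468 0.0443] y mid -0.0483
top handle 74 z max/95/80 [0.0548 0.0529 0.0497] y mid 0.0006
top armpivot 21 z max/95/80 [0.0464 0.0458 0.0431] y mid -0.0863
```

Knob top reads about 3 mm high (≈0.08 rad), which is too close to the limit. I'll press it down with closed fingertips.

Emit:
play_rows:
  plan:
    - [0,0,0,0,0,0,1]
    - [0,0,0,0,0,0,1]
    - [0,0,0,0,0,0,1]
    - [0,0,0,0,0,0,1]
    - [11,0,-6,0,0,0,1]
    - [11,0,-6,0,0,0,1]
    - [11,0,-6,0,0,0,1]
    - [11,0,-6,0,0,0,1]
    - [11,0,-5.5,0,0,0,1]
    - [11,0,-5.5,0,0,0,1]
    - [0,0,0,0,0,0,1]
    - [0,0,0,0,0,0,1]

```text
clock: 28.38
eef_pos: [0.6591, 0.1948, 0.0732]
tool_rot: [0.865, 0.183, -0.457, 0.097]
ft_force: [-0.2, -0.8, -0.2]
grip_width: -0.0002
```

```bash
python3 chk.py | egrep "tcp|^\["
```

```text
[0.6591 0.1948 0.0732] -0.00018577495861291362 [-0.2 -0.8 -0.2] [ 0.24  0.4  -0.43  0.14  0.1   3.  ]
tcp in S [-0.0276 -0.0482  0.0732] pan centre by arm [ 0.0542 -0.0483  0.0881]
```

Emit:
play_rows:
  plan:
    - [3.3,0,2.3,0,0,0,1]
    - [3.3,0,2.3,0,0,0,1]
    - [3.3,0,2.3,0,0,0,1]
    - [3.3,0,2.3,0,0,0,1]
    - [3.3,0,2.3,0,0,0,1]
    - [1.6,0,1.1,0,0,0,1]
    - [0,0,0,0,0,0,1]

```text
clock: 30.02
eef_pos: [0.6586, 0.1945, 0.0507]
tool_rot: [0.865, 0.183, -0.457, 0.097]
ft_force: [-0.2, 0.3, 0.2]
grip_width: -0.0002
```

Emit:
play_rows:
  plan:
    - [1.6,0,1.1,0,0,0,1]
    - [1.6,0,1.1,0,0,0,1]
    - [0,0,0,0,0,0,1]

```text
clock: 30.27
eef_pos: [0.6594, 0.1947, 0.0479]
tool_rot: [0.865, 0.183, -0.456, 0.097]
ft_force: [0.2, -0.0, 0.1]
grip_width: -0.0001
```

Emit:
play_rows:
  plan:
    - [1.2,0,0.8,0,0,0,1]
    - [1.2,0,0.8,0,0,0,1]

```text
clock: 30.43
eef_pos: [0.6595, 0.195, 0.0454]
tool_rot: [0.865, 0.184, -0.456, 0.097]
ft_force: [-1.2, 0.5, -0.2]
grip_width: 0.0
```

Emit:
play_rows:
  plan:
    - [1.2,0,0.8,0,0,0,1]
    - [0,0,0,0,0,0,1]

```text
clock: 30.6
eef_pos: [0.6596, 0.1951, 0.0441]
tool_rot: [0.865, 0.184, -0.456, 0.097]
ft_force: [-1.8, 1.0, 3.0]
grip_width: 0.0001
```

Emit:
play_rows:
  plan:
    - [1.2,0,0.8,0,0,0,1]
    - [0,0,0,0,0,0,1]

```text
clock: 30.77
eef_pos: [0.6597, 0.1952, 0.0436]
tool_rot: [0.866, 0.184, -0.455, 0.096]
ft_force: [-4.8, -0.3, 9.7]
grip_width: -0.0
```

Emit:
play_rows:
  plan:
    - [0.8,0,0.5,0,0,0,1]
    - [0,0,0,0,0,0,1]

```text
clock: 30.93
eef_pos: [0.6599, 0.1953, 0.0434]
tool_rot: [0.866, 0.184, -0.455, 0.096]
ft_force: [-7.7, -1.5, 13.4]
grip_width: -0.0002
```

Emit:
play_rows:
  plan:
    - [-3.3,0,-2.3,0,0,0,1]
    - [-6.6,0,-4.6,0,0,0,1]
    - [-15,0,0,0,0,0,1]
    - [-20,0,0,0,0,0,1]
    - [-20,0,0,0,0,0,1]
    - [-20,0,0,0,0,0,1]
    - [0,0,0,0,0,0,1]

```text
clock: 31.52
eef_pos: [0.6212, 0.1772, 0.1188]
tool_rot: [0.866, 0.183, -0.455, 0.097]
ft_force: [-0.2, 0.3, 0.1]
grip_width: -0.0
```

```bash
python3 chk.py | egrep "tcp|knob|pivot|pan_c|pan_h|^\["; python3 - <<'E'
from p import *
for n in ("wrist","top"):
    c=camera(n); P=cloud(c); u=P[...,0]*np.cos(TH)+P[...,1]*np.sin(TH)-U0; v=-P[...,0]*np.sin(TH)+P[...,1]*np.cos(TH)-V0; z=P[...,2]
    for nm,y0,y1,x0,x1 in (("knob",-.062,-.034,-.045,-.018),("handle",-.012,.012,-.058,-.012),("armpivot",-.094,-.080,-.03,-.004)):
        m=(c["depth"]>0)&(v>y0)&(v<y1)&(u>x0)&(u<x1)&(z>.02)&(z<.09)
        if m.sum(): print(n,nm,m.sum(),np.percentile(z[m],[100,95,80]).round(4),np.median(v[m]).round(4))
    for t in ("tin_1","evap_dish"):
        for r in pinpoint(t,c)[:3]: print(n,t,np.round(r["centre"],3),round(r["confidence"],2))
E
```

```text
[0.6212 0.1772 0.1188] -9.436801090186087e-06 [-0.2  0.3  0.1] [ 0.23  0.27 -0.49  0.21  0.11  2.98]
tcp in S [-0.0695 -0.0489  0.1188] pan centre by arm [ 0.0123 -0.049   0.1336]
top pan_handle [0.6305 0.2327 0.032 ] 0.53 S [-0.0384 -0.0019  0.032 ]
top pan_centre [0.7124 0.2733 0.0221] 0.84 S [0.053  0.0018 0.0221]
top latch_pivot [0.6904 0.1655 0.0357] 0.91 S [-0.011  -0.0877  0.0357]
top latch_knob [0.6529 0.1921 0.0333] 0.64 S [-0.0344 -0.0481  0.0333]
side pan_handle [0.6278 0.2353 0.0334] 0.71 S [-0.0398  0.0015  0.0334]
side pan_centre [0.7133 0.2691 0.017 ] 0.58 S [ 0.0521 -0.0024  0.017 ]
side latch_pivot [0.6939 0.1649 0.032 ] 0.73 S [-0.008  -0.0897  0.032 ]
wrist pan_handle [0.632  0.2343 0.0336] 0.95 S [-0.0363 -0.0011  0.0336]
wrist latch_pivot [0.6927 0.1671 0.0334] 0.71 S [-0.0082 -0.0872  0.0334]
wrist latch_knob [0.651  0.1916 0.0301] 0.9 S [-0.0364 -0.0478  0.0301]
wrist knob 554 [0.042  0.0411 0.0402] -0.0471
wrist handle 1182 [0.0512 0.0504 0.0498] -0.0002
wrist armpivot 263 [0.0447 0.0438 0.043 ] -0.0867
wrist tin_1 [ 0.744 -0.033  0.002] 0.8
wrist tin_1 [0.634 0.237 0.034] 0.54
wrist tin_1 [0.693 0.166 0.03 ] 0.52
wrist evap_dish [0.623 0.235 0.234] 0.56
top knob 43 [0.0448 0.0439 0.04  ] -0.048
top handle 72 [0.0566 0.0529 0.0509] 0.0006
top armpivot 22 [0.0451 0.0447 0.0426] -0.0868
top tin_1 [ 0.743 -0.03   0.005] 0.53
top tin_1 [ 0.736 -0.288 -0.002] 0.53
top evap_dish [ 0.762 -0.206 -0.004] 0.89
```

Knob top is now 40 mm (was 44), so the latch is on its stop. The pan is still home, the bystanders haven't moved, and the arm is clear with zero force. Handing in.

```bash
python3 -c "
from workcell import *
print(job_done())"
```

```text
the job is handed in; nothing more can be done
None
```

I slid the largest pan into the open bay by its handle until the hidden stop pushed back at about 18 N. Then I swung the latch fully down, backed the arm off and handed the job in at about 32 s. I got no verdict back.

- **Latch:** my first attempt left it about 3 mm high, roughly 0.08 rad and too close to the 0.1 rad limit. I pressed the knob down onto its stop with closed fingertips (about 15 N). The last depth check read the knob's top at 40 mm, the height expected when fully down.
- **Pan:** when I let go, arm position put its centre at x = 55 mm and y = 0.6 mm, square to the bay within 0.01 rad. Later camera estimates ranged over x = 52–54 mm and y = ±2.5 mm. Those spreads are within the networks' 4 mm error and inside the limits.
- **Everything else:** both moisture tins and the dish showed no shift in the last pictures. The gripper stood clear with zero force, and no check failed.

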